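# Fold the trial door leaf up to the iron block and hang the saddle template on it

### The arm

A 7-joint arm with a two-finger parallel gripper is mounted at the origin on the work surface. World frame = base frame: x ahead of the robot, y to its left, z up, the work surface at z = 0. Lengths are in m, angles in rad, forces in N, time in s.
With the tool pointing down it reaches from about 0.4 to 0.9 m from the base axis. Payload 5.6 kg.
Tool frame: the origin (TCP) lies between the finger pads, 19 mm behind the fingertips; this is the grasp point; z points along the fingers, y is the line along which they close (so a half turn about z gives the same grasp; the last joint's range is limited). The gripper opens to 92 mm and grips with 3 to 60 N. Pads are 20 mm wide; open, the fingers measure 128 mm over their backs; the gripper's body (75 mm by 189 mm) begins 69 mm behind the grasp point.
Start: joints at [-1.181, 0.468, -0.012, 1.603, 0.006, 1.071, -0.056], TCP at [0.273, 0.59, 0.233] pointing down, gripper open.
Joint ranges: [-2.53, 2.53], [-0.31, 2.02], [-1.57, 1.55], [0.28, 2.44], [-1.29, 4.43], [0.15, 1.84], [-2.92, 2.92]. Speed limits (rad/s): [2.57, 2.57, 3.14, 3.14, 3.14, 3.14, 3.14].

### API

Orientations are given as a rotation vector (axis times angle).
In Python, from station import r gives the robot as it stands. Calls block until the motion is done:
- r.move_to(position, orientation): joint-space move of the TCP to a pose.
- r.move_linear(position, feed=0.15, frame=None, threshold=None): straight line of the TCP; frame=None keeps the orientation; feed is the mean speed in m/s. With threshold (N) it stops when the force on the tool has changed by that much, and returns True; else False.
- r.movej(angles): joint-space move.
- r.move_gripper(opening, force=None): finger opening in m; force is the grip in N (None keeps the last); returns when the fingers have stopped.
- r.hold(seconds).
- r.inverse_kinematics(position, orientation): joint angles nearest the present ones, or None.
- r.observe(): the state.
- r.grab_frame(name): name is "scene" or "top"; returns a dict with "img" (400x640x3 uint8, red, green, blue), "fovy" (degrees; the focal length in pixels is half the picture's height over the tangent of half this angle, whatever the lens; pixels are square), "cx", "cy" (the principal point, pixels), "T" (4x4, takes a point from camera to world coordinates). Camera axes: x right, y down, z forward; pixel columns grow to the right and rows downward; lengths in m; the calibration is good to about 2 mm. A picture is of the moment at which its call begins. There is no depth.
A pose or a line that the arm cannot do raises r.MotionError and nothing moves.
- r.sign_off(): hands the job in; it is judged then, once.
The state is a dict: "time": time; "joint_positions": joint angles; "qvel": joint speeds; "joint_torque": joint torques, N m; "eef_pos": TCP position; "tcp_rot": TCP orientation; "force": force on the tool from outside, world axes, zero at the start; "moment": the same for the moment, N m; "width": finger opening in m; "grip_force": force on a finger pad.
Only numpy, scipy, OpenCV 4.12 (cv2) and the standard library are available. Lean on these libraries where they do the work, as an engineer would, in place of code of your own. Each camera call takes 0.05 s, during which the arm holds its last target. There are 200 camera calls.

### The job

Fold the small pine door leaf up on its stiff brass hinge and press it firmly home against the iron angle block behind it, without shoving the block along. Then hang the saddle template with the red grip astride the middle of the leaf's top edge, fully down and upright, leaving the leaf against the block and the other fittings on the bench where they are.

Things in the scene. Friction and masses are not known exactly. Their poses are not given: they have to be found in the camera images.
- jig: Fixed hinge jig; origin on the bench directly below the hinge axis; x away from the robot, z up. Plywood base 22 mm thick, x -85 to +150 mm, 150 mm wide(y). Posts 20 mm square at x -110, y +-130 mm, on steel feet 70 by 50 by 10 mm, carry the light bar. The leaf's free edge sticks out past the base towards the robot, with open bench below it.
- light_bar (a point): Centre of the overhead work-light bar, 325 mm above the bench: 46 mm (x) by 290 mm (y), underside at 313, top at 335 mm. It hangs 110 mm nearer the robot than the hinge axis, above the lying leaf's free edge, so a tool pointing straight down cannot get at that edge. It clears the upright leaf.
- hinge_axis (a point): Middle of the hinge axis, 34 mm above the bench; the axis runs along the jig's y.
- leaf (a joint): Leaf angle, rad: 0 = flat, pointing from the hinge to the robot; pi/2 = upright. Starts 0.18 to 0.40, meets the block at about 1.57 to 1.7. Stiff hinge (0.5 N m), stays where left. Pine leaf 120 mm wide, 18 mm thick, reaching from 6 to 130 mm from the axis, the axis in its middle plane. A fingertip can be put under the free edge to lift it.
- leaf_edge (a point): Middle of the leaf's free edge, in its middle plane, 130 mm from the hinge axis. Axes turn with the leaf: x towards the hinge, y along the edge, z normal to the leaf (up when flat, away from the robot when upright).
- leaf_contact (a point): Point on the leaf's upper (later back) face, 68 mm from the hinge axis, that meets the top front edge of the block.
- block: Loose dark iron angle block, about 4.5 kg, standing on the jig base behind the hinge; origin at the centre of its underside (22 mm above the bench), x as the jig. 110 mm (x) by 60 mm (y); upright front plate 80 mm high with its front face at x -55 mm; a leaf pushed up meets it. Heavy pushes (over about 25 N) shift it.
- saddle: Loose saddle marking template, an inverted U of aluminium with a red grip fin on top, standing on its two legs; origin at the centre of its underside, z up. Legs 6 mm thick, 38 mm tall, 30 mm apart inside (x), 70 mm long (y); web 8 mm thick above (42 mm wide in x), then the fin, 16 mm (x) by 50 mm (y) by 36 mm, top at 82 mm. About 180 g.
- saddle_web (a point): Centre of the underside of the saddle's web, 38 mm above the feet of its legs; it comes to rest on the leaf's top edge.
- saddle_grip (a point): Grip point in the red fin, 69 mm above the feet; grasp across the fin's 16 mm (saddle x).
- butt_hinge: Loose brass butt hinge lying open, 79 by 100 by 11 mm; origin under its centre. Bystander.
- try_square: Loose try square lying flat: rosewood stock 120 by 22 by 20 mm along x, steel blade reaching 170 mm to +y from near its +x end; origin under the stock's centre. Bystander.
- thumb_latch: Loose cast iron thumb latch with a bow handle, 160 (x) by 32 by 41 mm; origin under its centre. Bystander.

How it is judged:
By the outcome, as a careful person would: the job done as asked, in the order asked, and still so for the second after the job is handed in, with the robot touching nothing.
It also fails if it takes over 59 s, if anything falls off the work surface, if the arm or the gripper's body presses on something with over 40 N, if the wrist force passes 120 N, or if a joint passes its speed limit or range.

## Working session

There is one attempt and no reset: what is moved stays moved. The work goes in short steps, each a Python script; the robot and the scene stay as the last script left them, time stands still between calls to the robot, and variables do not carry over. Pictures are saved under pics/ and viewed, at most 12 in all, crops included, and the job is handed in when it is done.

```bash
mkdir -p pics; ls
python3 - <<'E'
from station import r
import cv2,numpy as np
for n in("scene","top"):
    f=r.grab_frame(n); cv2.imwrite(f"pics/{n}0.png",f["img"][...,::-1]); print(n,f["fovy"],f["cx"],f["cy"],np.round(f["T"],3).tolist())
o=r.observe();print(o)
E
```

```text
pics
scene 42.50266055657578 324.0049214232324 196.7979466786237 [[0.866, 0.375, -0.33, 1.079], [0.499, -0.648, 0.576, -0.864], [0.002, -0.663, -0.748, 1.322], [0.0, 0.0, 0.0, 1.0]]
top 50.60215376538306 314.73753516151714 198.10358390288917 [[-0.029, -0.995, 0.098, 0.481], [-0.999, 0.03, 0.012, -0.013], [-0.015, -0.097, -0.995, 1.328], [0.0, 0.0, 0.0, 1.0]]
{'time': 0.1, 'joint_positions': array([-1.18098069,  0.46830217, -0.01161798,  1.60348412,  0.00599634,
        1.07142671, -0.05629497]), 'qvel': array([ 0.00038588, -0.002285  ,  0.00075728, -0.001605  , -0.00090492,
        0.00074732, -0.00121867]), 'joint_torque': array([ 7.80237915e-04, -5.21642983e+01, -1.26921502e-02, -2.44368607e+01,
       -5.67417510e-02,  1.40602357e-02,  6.26515339e-05]), 'eef_pos': array([0.27247579, 0.58960178, 0.23244674]), 'tcp_rot': array([-6.74593290e-01, -3.06806623e+00,  2.46257725e-03]), 'force': array([ 0.25869638,  0.93161215, -0.77912525]), 'moment': array([-0.00446853, -0.04331055,  0.00276865]), 'grip_force': 0.0, 'width': 0.09174370650788456}
```

View pics/scene0.png

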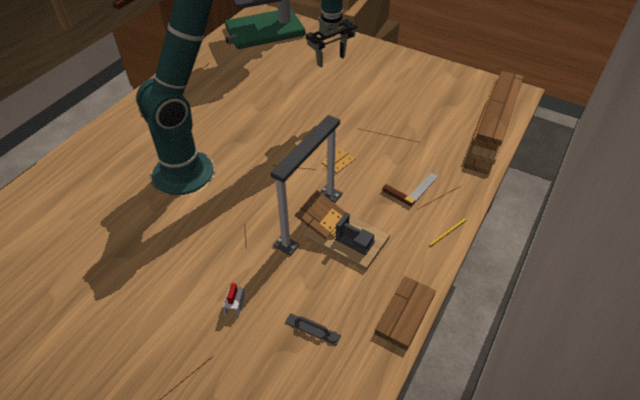

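View pics/top0.png

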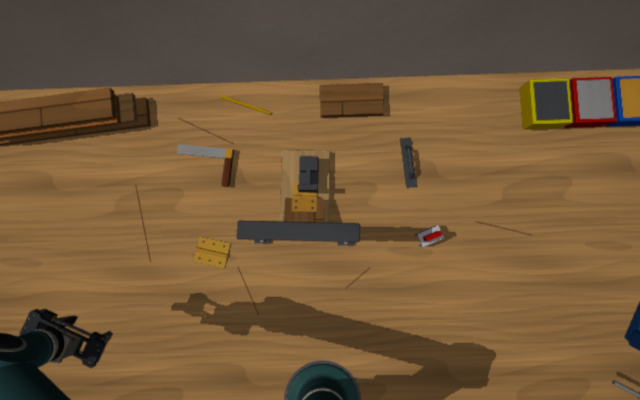

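The scene view shows the jig with the bar around (305,150), the leaf at (322,212), the block at (352,235) and the saddle at (233,298). In the top view the bar is at (298,232), the block at (308,173) and the saddle at (431,236). I'll enlarge these areas.

Run:
```python
import cv2,numpy as np
s=cv2.imread("pics/scene0.png");t=cv2.imread("pics/top0.png")
z=lambda a,k:cv2.resize(a,None,fx=k,fy=k,interpolation=cv2.INTER_CUBIC)
a=z(t[145:245,230:365],5); cv2.imwrite("pics/c1.png",a)   # 675x500, 5x origin 230,145
b=z(s[115:275,265:395],3.7)
c=np.zeros((592,800,3),np.uint8);c[:b.shape[0],:b.shape[1]]=b[:592]
d=z(s[275:320,215:255],7);c[:d.shape[0],490:490+d.shape[1]]=d   # 280x315
d=z(t[220:252,412:452],7);c[330:330+d.shape[0],490:490+d.shape[1]]=d
cv2.imwrite("pics/c2.png",c)
```

```text
(no output)
```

View pics/c1.png

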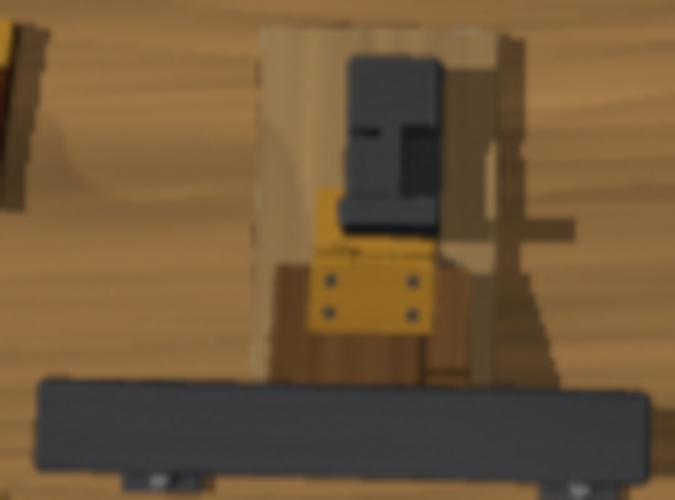

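View pics/c2.png

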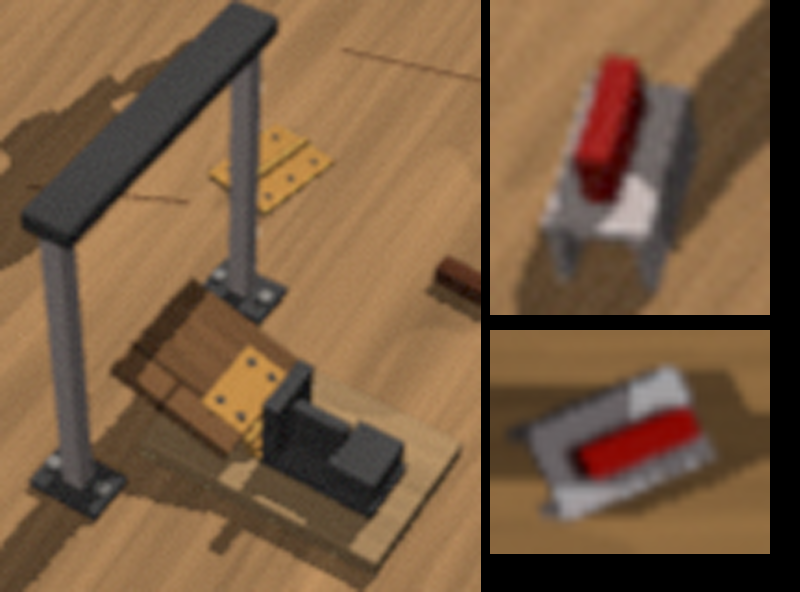

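The crops show the bar's top corners at c1 (38,380), (650,393), (645,483) and (35,470), and the far base corners at (262,28) and (497,32). The block is off-centre to the right, and the saddle's fin runs diagonally.

```bash
cat > h.py <<'E'
import numpy as np,cv2
from station import r
from scipy.spatial.transform import Rotation as R
def ray(f,p):
    F=200/np.tan(np.radians(f["fovy"]/2)); T=f["T"]
    d=T[:3,:3]@np.array([(p[0]-f["cx"])/F,(p[1]-f["cy"])/F,1]); return T[:3,3],d
def onz(f,p,z):
    o,d=ray(f,p); return o+d*(z-o[2])/d[2]
def tri(f,p,g,q):
    (a,u),(b,v)=ray(f,p),ray(g,q)
    s=np.linalg.lstsq(np.c_[u,-v],b-a,rcond=None)[0]; A,B=a+u*s[0],b+v*s[1]
    return (A+B)/2,np.linalg.norm(A-B)
def red(img):
    h=cv2.cvtColor(img,cv2.COLOR_RGB2HSV); m=((h[...,0]<6)|(h[...,0]>174))&(h[...,1]>170)&(h[...,2]>60)
    return m.astype(np.uint8)
E
python3 - <<'E'
from h import *
np.set_printoptions(precision=4,suppress=True)
S=r.grab_frame("scene");T=r.grab_frame("top")
t=lambda u,v:((u+.5)/5-.5+230,(v+.5)/5-.5+145)
s=lambda u,v:((u+.5)/3.7-.5+265,(v+.5)/3.7-.5+115)
bt=np.array([onz(T,t(*p),.335) for p in [(38,380),(650,393),(645,483),(35,470)]])
bs=np.array([onz(S,s(*p),.335) for p in [(237,2),(277,17),(22,212),(70,240)]])
print("bar top",bt.mean(0),bt,"\nscene",bs.mean(0),bs)
for a,z,n in[([(262,28),(497,32)],.022,"base far"),([(350,58),(440,58)],.05,"block far")]: 
    P=np.array([onz(T,t(*p),z) for p in a]);print(n,P,np.arctan2(*(P[0]-P[1])[[1,0]]))
P=np.array([onz(T,t(*p),.102) for p in [(342,200),(440,200),(440,233),(342,230)]]);print("block plate top z.102",P)
P=np.array([onz(S,s(*p),.022) for p in [(460,455),(372,568)]]);print("base far, scene",P)
# leaf upper-face free-edge corners: seen in scene only
for p in[(197,280),(112,365)]: print("leaf edge ray", [onz(S,s(*p),z) for z in(.05,.07,.09)])
P=np.array([onz(T,t(*p),.045) for p in [(277,265),(470,268)]]);print("leaf root",P)
for f,w in((T,(405,215,455,255)),(S,(210,270,260,325))):
    m=red(f["img"]);k=np.zeros_like(m);k[w[1]:w[3],w[0]:w[2]]=1;m*=k
    ys,xs=np.nonzero(m);(c,sz,a)=cv2.minAreaRect(np.c_[xs,ys].astype(np.float32))
    bx=cv2.boxPoints((c,sz,a)); print(len(xs),c,sz,a,(xs.mean(),ys.mean()));print(np.array([onz(f,p,.082) for p in bx])); print(onz(f,(xs.mean(),ys.mean()),.078))
E
```

```text
bar top [0.5022 0.0406 0.335 ] [[ 0.5305  0.1826  0.335 ]
 [ 0.5159 -0.1044  0.335 ]
 [ 0.4741 -0.1005  0.335 ]
 [ 0.4884  0.1845  0.335 ]] 
scene [0.5055 0.0404 0.335 ] [[ 0.4939  0.1838  0.335 ]
 [ 0.5308  0.1836  0.335 ]
 [ 0.4761 -0.0998  0.335 ]
 [ 0.5213 -0.1058  0.335 ]]
base far [[ 0.7629  0.1008  0.022 ]
 [ 0.7556 -0.0465  0.022 ]] 1.5214353938470604
block far [[ 0.7364  0.0448  0.05  ]
 [ 0.7346 -0.0104  0.05  ]] 1.5389145764603358
block plate top z.102 [[ 0.642   0.0493  0.102 ]
 [ 0.6402 -0.008   0.102 ]
 [ 0.6208 -0.0074  0.102 ]
 [ 0.6243  0.0497  0.102 ]]
base far, scene [[ 0.7698  0.0891  0.022 ]
 [ 0.7568 -0.051   0.022 ]]
leaf edge ray [array([0.4865, 0.1288, 0.05  ]), array([0.4958, 0.1132, 0.07  ]), array([0.5051, 0.0976, 0.09  ])]
leaf edge ray [array([0.4731, 0.0058, 0.05  ]), array([ 0.4826, -0.0079,  0.07  ]), array([ 0.4922, -0.0215,  0.09  ])]
leaf root [[ 0.6108  0.0928  0.045 ]
 [ 0.6053 -0.0248  0.045 ]]
83 (432.7931213378906, 235.51724243164062) (4.989645481109619, 17.06983757019043) 66.80140686035156 (np.float64(432.65060240963857), np.float64(235.6867469879518))
[[ 0.4802 -0.3139  0.082 ]
 [ 0.4984 -0.3607  0.082 ]
 [ 0.4849 -0.3656  0.082 ]
 [ 0.4667 -0.3189  0.082 ]]
[ 0.4821 -0.3404  0.078 ]
112 (231.32308959960938, 292.9154052734375) (6.325770854949951, 20.341697692871094) 7.125016689300537 (np.float64(231.54464285714286), np.float64(292.8482142857143))
[[ 0.4963 -0.3768  0.082 ]
 [ 0.4635 -0.3218  0.082 ]
 [ 0.4803 -0.315   0.082 ]
 [ 0.5125 -0.3702  0.082 ]]
[ 0.4869 -0.3442  0.078 ]
```

The jig comes out at yaw ≈ -0.05 with the hinge at about (0.613, 0.035), and the base's far edge agrees to about 4 mm. The leaf is at about 0.33 rad. The saddle is at about (0.482, -0.341) with its long axis at -68°. Next I'll check reach for the lift, with the gripper closed and tilted by alpha below horizontal.

```bash
cat >> h.py <<'E'
PSI=-0.05; H=np.array([.613,.035,0.]); X=np.array([np.cos(PSI),np.sin(PSI),0]); Y=np.array([-X[1],X[0],0]); Z=np.array([0,0,1.])
def J(x,z,y=0): return H+X*x+Y*y+Z*z            # jig -> world
def tilt(al,s=1):                                 # tool forward along jig x, al below horizontal
    z=X*np.cos(al)-Z*np.sin(al); y=s*Y; return R.from_matrix(np.c_[np.cross(y,z),y,z]).as_rotvec()
def down(c):                                      # tool down, closing line at world angle c
    y=np.array([np.cos(c),np.sin(c),0]); return R.from_matrix(np.c_[np.cross(y,-Z),y,-Z]).as_rotvec()
E
python3 - <<'E'
from h import *
np.set_printoptions(precision=2,suppress=True)
for nm,p in dict(pre=(-.20,.09),under=(-.12,.045),mid=(-.10,.12),end=(-.03,.14)).items():
  for al in(.0,.2,.4,.6,.8,1.0,1.2):
    print(nm,al,*[ (q if (q:=r.inverse_kinematics(J(*p),tilt(al,s))) is not None else None) for s in(1,-1)])
E
```

```text
pre 0.0 None None
pre 0.2 None None
pre 0.4 None None
pre 0.6 None None
pre 0.8 None None
pre 1.0 None None
pre 1.2 None None
under 0.0 None None
under 0.2 None None
under 0.4 None None
under 0.6 None None
under 0.8 None None
under 1.0 None None
under 1.2 [ 0.18  0.48 -0.45  2.33  1.58  0.29 -0.19] [-0.01  0.45 -0.23  2.34  1.59  0.19  2.91]
mid 0.0 None None
mid 0.2 None None
mid 0.4 None None
mid 0.6 None None
mid 0.8 None None
mid 1.0 [-0.04  0.29 -0.21  2.4   2.01  0.23 -0.67] [-0.22  0.28 -0.02  2.42  2.15  0.19  2.32]
mid 1.2 [-0.37  0.28  0.2   2.3   0.15  0.21  1.19] [-0.86  0.35  0.78  2.32 -0.7   0.26 -1.12]
end 0.0 None None
end 0.2 None None
end 0.4 None None
end 0.6 None None
end 0.8 [-0.07  0.36 -0.17  2.37  2.52  0.41 -1.15] [ 0.18  0.39 -0.45  2.35  2.38  0.47  2.19]
end 1.0 [-0.04  0.33 -0.17  2.25  1.52  0.18 -0.13] None
end 1.2 [-0.31  0.34  0.17  2.13  0.06  0.32  1.32] [-0.65  0.37  0.59  2.15 -0.43  0.33 -1.37]
```

A frontal tool is out of reach, so I'll come from beside and behind, hooking under the leaf's side near the free edge. I'll compute finger poses that just touch the leaf's underside, with clearances and IK.

```bash
cat >> h.py <<'E'
def box(x,y,z,n=7): return np.array(np.meshgrid(*[np.linspace(a,b,n) for a,b in(x,y,z)])).reshape(3,-1).T
FING=box((-.010,.010),(-.018,.018),(-.065,.019),9)          # closed fingers, tool frame
BODY=np.r_[box((-.0375,.0375),(-.0945,.0945),(-.14,-.069),9),box((-.045,.045),(-.045,.045),(-.27,-.14))]
OBST=[((-.12,-.10),(s*.13-.01,s*.13+.01),(0,.313)) for s in(1,-1)]+[((-.133,-.087),(-.145,.145),(.313,.335)),
 ((-.085,.15),(-.075,.075),(0,.022)),((-.5,.5),(-.8,.8),(-.1,0)),((.0,.12),(-.045,.025),(.022,.102))]
def rotJ(be,al,side,s=1):      # jig-frame tool matrix; heading be from +x; closing line in the vertical plane
    h=np.array([np.cos(be),-side*np.sin(be),0]); z=h*np.cos(al)-Z*np.sin(al); y=s*(h*np.sin(al)+Z*np.cos(al))
    return np.c_[np.cross(y,z),y,z]
def clear(M,p,pts):
    P=pts@M.T+p; d=1
    for b in OBST:
        b=np.array(b); q=np.maximum(np.maximum(b[:,0]-P,P-b[:,1]),0); d=min(d,np.linalg.norm(q,axis=1).min())
    return d
def touch(M,th,side,rt,ytip,gap=0):   # TCP (jig) such that fingers just touch the leaf's front face
    u=np.array([-np.cos(th),0,np.sin(th)]); n=np.array([-np.sin(th),0,-np.cos(th)])
    P=FING@M.T; t=M@[0,0,.019]
    p=np.array([0,side*ytip,.034])-[0,t[1],0]+u*(rt-t@u)
    Q=P+p; k=abs(Q[:,1])<.062
    d=((Q-[0,0,.034])@n)[k].min()
    return p+n*(.009+gap-d)
JM=np.c_[X,Y,Z]
def W(p): return H+JM@p
def rv(M): return R.from_matrix(JM@M).as_rotvec()
E
python3 - <<'E'
from h import *
np.set_printoptions(precision=3,suppress=True)
for side in(-1,1):
 for s in(1,-1):
  for be,al in((1.9,.75),(2.1,.75),(2.1,.9),(2.3,.9)):
   M=rotJ(be,al,side,s);p=touch(M,.33,side,.105,.045,.008)
   q=r.inverse_kinematics(W(p),rv(M));q2=r.inverse_kinematics(W(p-M[:,2]*.15),rv(M))
   print(side,s,be,al,p,"F %.3f B %.3f"%(clear(M,p,FING),clear(M,p,BODY)),q,q2 is not None)
  for be,al in((1.5,.75),(1.5,.6),(1.6,.9)):
   M=rotJ(be,al,side,s);p=touch(M,1.55,side,.10,.015,.0)
   q=r.inverse_kinematics(W(p),rv(M))
   print("  end",be,al,p,"F %.3f B %.3f"%(clear(M,p,FING),clear(M,p,BODY)),q)
E
```

```text
-1 1 1.9 0.75 [-0.115 -0.058  0.023] F 0.000 B 0.000 [ 0.476  0.85  -0.173  1.813 -0.59   1.092  2.619] True
-1 1 2.1 0.75 [-0.113 -0.057  0.022] F 0.000 B 0.000 [ 0.382  0.879 -0.12   1.726 -0.506  1.206  2.676] True
-1 1 2.1 0.9 [-0.12  -0.055  0.006] F 0.000 B 0.000 [ 0.326  0.819 -0.094  1.815 -0.487  1.042  2.659] True
-1 1 2.3 0.9 [-0.121 -0.054 -0.003] F 0.000 B 0.000 [ 0.259  0.857 -0.069  1.753 -0.399  1.109  2.735] True
  end 1.5 0.75 [-0.023 -0.029  0.147] F 0.023 B 0.010 [ 0.094  0.641  0.295  1.854 -1.061  1.23   2.483]
  end 1.5 0.6 [-0.023 -0.031  0.144] F 0.021 B 0.024 [ 0.259  0.701  0.143  1.829 -1.085  1.285  2.541]
  end 1.6 0.9 [-0.024 -0.027  0.148] F 0.024 B 0.021 [-0.076  0.622  0.44   1.825 -0.968  1.225  2.448]
-1 -1 1.9 0.75 [-0.115 -0.058  0.023] F 0.000 B 0.000 [ 0.     0.896  0.464  1.847 -0.976  1.363 -0.199] True
-1 -1 2.1 0.75 [-0.113 -0.057  0.022] F 0.000 B 0.000 [-0.068  0.942  0.509  1.759 -0.889  1.447 -0.134] True
-1 -1 2.1 0.9 [-0.12  -0.055  0.006] F 0.000 B 0.000 [-0.103  0.875  0.484  1.845 -0.866  1.253 -0.158] True
-1 -1 2.3 0.9 [-0.121 -0
[... 1187 characters left out ...]
 0.000 [-0.685  0.903  0.208  1.687  0.342  1.251  0.467] True
1 -1 2.1 0.75 [-0.113  0.057  0.022] F 0.000 B 0.000 [-0.626  0.935  0.217  1.609  0.233  1.337  0.42 ] True
1 -1 2.1 0.9 [-0.12   0.055  0.006] F 0.000 B 0.000 [-0.607  0.871  0.212  1.711  0.198  1.158  0.436] True
1 -1 2.3 0.9 [-0.121  0.054 -0.003] F 0.000 B 0.000 [-0.559  0.906  0.224  1.663  0.092  1.207  0.368] True
  end 1.5 0.75 [-0.023  0.029  0.147] F 0.023 B 0.010 [-0.652  0.7    0.194  1.71   0.633  1.235  0.745]
  end 1.5 0.6 [-0.023  0.031  0.144] F 0.021 B 0.024 [-0.692  0.775  0.197  1.678  0.703  1.334  0.675]
  end 1.6 0.9 [-0.024  0.027  0.148] F 0.025 B 0.021 [-0.586  0.656  0.191  1.694  0.501  1.196  0.795]
```

```bash
cat >> h.py <<'E'
def rotR(be,al,side,s,ro): return rotJ(be,al,side,s)@R.from_euler('z',ro).as_matrix()
E
python3 - <<'E'
from h import *
import itertools
np.set_printoptions(precision=3,suppress=True)
side=1;s=-1
for th,rts,yts in((.33,(.105,.115,.122),(.03,.04,.05,.055)),):
 L=[]
 for be,al,ro,rt,yt in itertools.product((1.6,1.75,1.9,2.1,2.3,2.5),(.3,.45,.6,.75,.9),np.radians([-90,-60,-40,-20,0,20,40,60,90]),rts,yts):
   M=rotR(be,al,side,s,ro);p=touch(M,th,side,rt,yt,.005)
   L.append((min(clear(M,p,FING),clear(M,p,BODY)),be,al,ro,rt,yt))
 L.sort(reverse=True)
 for l in L[:12]:
   M=rotR(*l[1:3],side,s,l[3]);p=touch(M,th,side,*l[4:],.005)
   print(np.round(l,3),p,r.inverse_kinematics(W(p),rv(M)),r.inverse_kinematics(W(p-.12*M[:,2]),rv(M)) is not None)
E
```

```text
[0.002 2.1   0.3   1.571 0.105 0.055] [-0.102  0.071  0.039] [-0.868  1.262  0.578  1.348  0.104  1.734 -0.936] False
[ 0.002  2.1    0.3   -1.571  0.105  0.055] [-0.102  0.071  0.039] [-0.854  1.253  0.551  1.347  0.122  1.737  2.188] False
[ 0.001  2.3    0.3   -1.571  0.105  0.055] [-0.099  0.069  0.039] None False
[0.001 2.3   0.3   1.571 0.105 0.055] [-0.099  0.069  0.039] None False
[0.001 2.5   0.3   1.571 0.122 0.055] [-0.115  0.066  0.039] None False
[ 0.001  2.5    0.3   -1.571  0.122  0.055] [-0.115  0.066  0.039] None False
[0.001 2.3   0.3   1.571 0.122 0.055] [-0.115  0.069  0.044] [-0.808  1.274  0.603  1.312 -0.015  1.835 -0.977] False
[0.001 2.3   0.3   1.571 0.115 0.055] [-0.109  0.069  0.042] None False
[ 0.001  2.3    0.3   -1.571  0.122  0.055] [-0.115  0.069  0.044] None False
[ 0.001  2.3    0.3   -1.571  0.115  0.055] [-0.109  0.069  0.042] None False
[ 0.     1.6    0.6   -1.571  0.115  0.04 ] [-0.123  0.056  0.04 ] [-0.554  0.895 -0.137  1.767  0.761  1.385  1.869] True
[0.    1.6   0.6   1.571 0.115 0.04 ] [-0.123  0.056  0.04 ] [-1.04   0.966  0.528  1.802  0.326  1.132 -0.893] True
```

```bash
python3 - <<'E'
t=open('h.py').read()
t=t.replace("k=abs(Q[:,1])<.062\n","k=(abs(Q[:,1])<.062)&(Q@u-.034*u[2]<.133)\n    if not k.any(): return None\n").replace("(-.065,.019),9)","(-.065,.019),11)")
open('h.py','w').write(t)
E
cat > srch.py <<'E'
from h import *
import itertools,sys
np.set_printoptions(precision=3,suppress=True)
for th in (.33,.7,1.1):
 L=[]
 for side,be,al,ro,rt,yt in itertools.product((1,-1),(.6,.8,1.,1.2,1.4,1.6,1.75,1.9,2.1,2.3),(.3,.45,.6,.75,.9,1.05),np.radians([-90,-60,-30,0,30,60]),(.09,.105,.115,.122),(-.03,0,.03,.045,.055)):
   M=rotR(be,al,side,-1,ro);p=touch(M,th,side,rt,yt,.005)
   if p is None: continue
   c=clear(M,p,FING)
   if c<.008: continue
   c=min(c,clear(M,p,BODY))
   if c>.006: L.append((c,side,be,al,ro,rt,yt))
 L.sort(reverse=True); n=0; print(th,len(L))
 for l in L[:150]:
   M=rotR(l[2],l[3],l[1],-1,l[4]);p=touch(M,th,l[1],*l[5:],.005)
   q=r.inverse_kinematics(W(p),rv(M)); q2=r.inverse_kinematics(W(p-.12*M[:,2]),rv(M))
   if q is not None and q2 is not None: print(np.round(l,3),p,q); n+=1
   if n>9: break
E
time python3 srch.py
```

```text
0.33 624
[ 0.028  1.     0.6    0.3   -1.571  0.122  0.055] [-0.139  0.065  0.055] [-0.834  0.933 -0.134  2.298  1.594  1.38   1.484]
[ 0.028  1.     0.6    1.05   1.047  0.122 -0.03 ] [-0.136 -0.025  0.053] [-0.909  0.523  0.605  2.418  1.488  0.161 -0.43 ]
[0.028 1.    0.6   0.6   1.047 0.122 0.055] [-0.138  0.064  0.055] [-1.266  0.781  0.477  2.379  1.524  0.643 -0.982]
[0.025 1.    0.6   0.6   1.047 0.122 0.045] [-0.138  0.054  0.055] [-1.232  0.773  0.454  2.393  1.568  0.659 -1.013]
[ 0.025  1.     0.6    0.3   -1.571  0.122  0.045] [-0.139  0.055  0.053] [-0.83   0.939 -0.123  2.314  1.61   1.373  1.462]
[ 0.024  1.     0.6    1.05  -1.571  0.122 -0.03 ] [-0.139 -0.025  0.045] [-0.402  0.472  0.006  2.394  1.578  0.443  2.149]
[ 0.023  1.     0.6    0.3   -1.571  0.115  0.055] [-0.132  0.065  0.053] [-0.827  0.938 -0.126  2.288  1.606  1.375  1.49 ]
[0.022 1.    0.6   0.6   1.047 0.115 0.055] [-0.133  0.064  0.05 ] [-1.265  0.799  0.489  2.368  1.537  0.628 -0.993]
[0.022 1.    0.6   0.6   1.047 0.122 0.03 ] [-0.138  0.039  0.055] [-1.206  0.772  0.453  2.416  1.63   0.66  -1
[... 1913 characters left out ...]
9] [-1.033  0.79   0.3    2.383  1.687  1.062 -0.035]
[0.035 1.    0.6   0.45  0.    0.105 0.   ] [-0.09   0.01   0.121] [-0.943  0.652  0.256  2.392  1.692  0.951  0.103]
[ 0.034  1.     0.8    0.3    0.     0.122 -0.03 ] [-0.096 -0.017  0.134] [-0.956  0.745  0.25   2.309  1.466  1.111  0.124]
[0.034 1.    0.6   0.45  0.    0.122 0.   ] [-0.098  0.01   0.136] [-0.893  0.598  0.181  2.404  1.668  1.     0.151]
[0.032 1.    0.6   0.3   0.    0.09  0.   ] [-0.083  0.01   0.106] [-1.043  0.834  0.325  2.366  1.7    1.037 -0.064]
[ 0.032  1.     0.8    0.45   0.     0.115 -0.03 ] [-0.093 -0.018  0.13 ] [-0.911  0.644  0.257  2.315  1.454  0.977  0.237]
real	0m52.882s
user	0m49.764s
sys	0m0.193s
```

```bash
cat > s2.py <<'E'
from h import *
import itertools
np.set_printoptions(precision=3,suppress=True)
TH=(.33,.6,.9,1.2,1.45,1.65);L=[]
for be,al,ro,rt,yt in itertools.product((.5,.6,.7,.8,.9),(.45,.6,.75,.9),(0,.5,1.),(.105,.115,.122),(-.03,-.01,.01,.03)):
  M=rotR(be,al,1,-1,ro);c=1
  for th in TH:
    p=touch(M,th,1,rt,yt,.003)
    if p is None: c=0;break
    c=min(c,clear(M,p,FING),clear(M,p,BODY))
    if c<.008: break
  if c>=.008:
    P=[touch(M,th,1,rt,yt,.003) for th in TH]
    ok=[r.inverse_kinematics(W(p),rv(M)) for p in [P[0]-.06*M[:,2]]+P]
    L.append((sum(q is not None for q in ok),c,be,al,ro,rt,yt,[q is not None for q in ok],max([q[3] for q in ok if q is not None],default=9)))
L.sort(key=lambda l:l[:2],reverse=True)
for l in L[:12]: print(np.round(l[:7],3),np.array(l[7])*1,round(l[8],2))
E
python3 s2.py
cat > s3.py <<'E'
from h import *
import itertools,pickle
np.set_printoptions(precision=3,suppress=True)
TH=(.33,.5,.7,.9,1.1,1.3,1.5,1.65);S=[]
for th in TH:
  L=[]
  for be,al,ro,rt,yt in itertools.product((.5,.65,.8,.95),(.2,.35,.5,.65,.8,.95),(0,.35,.7,1.05),(.1,.12),(-.03,0,.03)):
    M=rotR(be,al,1,-1,ro);p=touch(M,th,1,rt,yt,.003)
    if p is None: continue
    c=clear(M,p,FING)
    if c<.009: continue
    c=min(c,clear(M,p,BODY))
    if c<.009 or r.inverse_kinematics(W(p),rv(M)) is None: continue
    L.append((be,al,ro,rt*5,yt*5,c))
  S.append(np.array(L)); print(th,len(L),S[-1][S[-1][:,5].argmax()] if L else '')
C=[-5*S[0][:,5]];B=[]
for a,b in zip(S,S[1:]):
  D=C[-1][:,None]+np.abs(a[:,None,:5]-b[None,:,:5]).sum(2)-5*b[None,:,5]
  B.append(D.argmin(0));C.append(D.min(0))
i=C[-1].argmin();path=[i]
for b in B[::-1]: i=b[i];path.append(i)
for th,s,i in zip(TH,S,path[::-1]): print(th,s[i]/[1,1,1,5,5,1])
E
python3 s3.py
```

```text
0.33 81 [ 0.65   0.8    0.7    0.6   -0.15   0.024]
0.5 185 [0.5   0.8   0.35  0.6   0.15  0.045]
0.7 230 [ 0.65   0.65   0.     0.6   -0.15   0.057]
0.9 179 [ 0.65   0.5    0.     0.5   -0.15   0.052]
1.1 88 [ 0.65   0.2    0.     0.6   -0.15   0.053]
1.3 53 [ 0.5    0.2    0.     0.6   -0.15   0.049]
1.5 22 [ 0.5    0.2    0.     0.6   -0.15   0.036]
1.65 13 [ 0.5    0.2    0.     0.6   -0.15   0.033]
0.33 [ 0.65   0.8    0.     0.12  -0.03   0.021]
0.5 [ 0.65   0.8    0.     0.12  -0.03   0.044]
0.7 [ 0.65   0.65   0.     0.12  -0.03   0.057]
0.9 [ 0.65   0.5    0.     0.1   -0.03   0.052]
1.1 [ 0.65   0.5    0.     0.1   -0.03   0.045]
1.3 [ 0.65   0.5    0.     0.1   -0.03   0.031]
1.5 [ 0.65   0.5    0.     0.1   -0.03   0.022]
1.65 [ 0.65   0.5    0.     0.1   -0.03   0.011]
```

```bash
cat >> h.py <<'E'
def pose(th,al,rt,gap=0,be=.65,yt=-.03):
    M=rotR(be,al,1,-1,0); return M,touch(M,th,1,rt,yt,gap)
E
python3 - <<'E'
from h import *
np.set_printoptions(precision=3,suppress=True)
M,p=pose(.33,.8,.12,.010); pre=p-.13*M[:,2]
print(clear(M,p,FING),clear(M,p,BODY),clear(M,pre,BODY),W(pre),W(p))
r.move_gripper(0,10)
r.move_to(W(pre),rv(M)); o=r.observe();print(o["time"],o["eef_pos"],o["joint_positions"],o["force"])
print(r.move_linear(W(p),feed=.1,threshold=8)); o=r.observe();print(o["time"],o["eef_pos"],o["force"],o["width"])
S=r.grab_frame("scene");T=r.grab_frame("top")
a=cv2.resize(S["img"][130:260,260:390],None,fx=4,fy=4,interpolation=2); cv2.imwrite("pics/u1.png",a[...,::-1])
E
```

```text
0.014244809585246522 0.024074082319346376 0.07125302300881733 [0.403 0.078 0.134] [0.472 0.02  0.04 ]Traceback (most recent call last):
  File "<stdin>", line 6, in <module>
station.MotionError: the arm cannot take that pose within its joint ranges
```

Run:
```python
from h import *
np.set_printoptions(precision=3,suppress=True)
M,p=pose(.33,.8,.12,.010)
ok=lambda d:(r.inverse_kinematics(W(p+d),rv(M)) is not None)
for k in(.03,.05,.07,.09,.11): print(k,"axis",ok(-k*M[:,2]))
for dx in(0,-.02,-.04,-.06,-.08,-.1):
  print(dx,[[(ok(np.array([dx,dy,dz])))*1 for dy in(0,.04,.08,.12,.16,.2)] for dz in(0,.03,.06,.1,.15)])
```

```text
0.03 axis False
0.05 axis False
0.07 axis False
0.09 axis False
0.11 axis False
0 [[1, 1, 1, 1, 1, 1], [1, 1, 1, 1, 1, 1], [1, 1, 1, 1, 1, 1], [1, 1, 1, 1, 1, 1], [1, 1, 1, 1, 1, 1]]
-0.02 [[0, 1, 1, 1, 1, 1], [0, 1, 1, 1, 1, 1], [0, 1, 1, 1, 1, 1], [0, 1, 1, 1, 1, 1], [1, 1, 1, 1, 1, 1]]
-0.04 [[0, 0, 1, 1, 1, 1], [0, 0, 1, 1, 1, 1], [0, 0, 1, 1, 1, 1], [0, 0, 1, 1, 1, 1], [0, 1, 1, 1, 1, 1]]
-0.06 [[0, 0, 1, 1, 1, 1], [0, 0, 1, 1, 1, 1], [0, 0, 1, 1, 1, 1], [0, 0, 1, 1, 1, 1], [0, 0, 1, 1, 1, 1]]
-0.08 [[0, 0, 0, 1, 1, 1], [0, 0, 0, 1, 1, 1], [0, 0, 0, 1, 1, 1], [0, 0, 0, 1, 1, 1], [0, 0, 1, 1, 1, 1]]
-0.1 [[0, 0, 0, 1, 1, 1], [0, 0, 0, 1, 1, 1], [0, 0, 0, 1, 1, 1], [0, 0, 0, 1, 1, 1], [0, 0, 0, 1, 1, 1]]
```

```bash
cat >> h.py <<'E'
def leafd(M,p,th,pts):
    P=pts@M.T+p-[0,0,.034]; u=np.array([-np.cos(th),0,np.sin(th)]); w=np.array([np.sin(th),0,np.cos(th)])
    L=np.c_[P@u,P[:,1],P@w]; b=np.array([(.006,.13),(-.06,.06),(-.009,.009)])
    return np.linalg.norm(np.maximum(np.maximum(b[:,0]-L,L-b[:,1]),0),axis=1).min()
E
python3 - <<'E'
from h import *
np.set_printoptions(precision=3,suppress=True)
for yt in(-.03,-.015,0):
  M,p=pose(.33,.8,.12,.010,yt=yt)
  for d in((-.06,.12,0),(-.04,.1,0),(-.06,.12,.02),(-.06,.1,.0),(-.1,.16,.12),(-.06,.06,0)):
    d=np.array(d); q=r.inverse_kinematics(W(p+d),rv(M))
    print(yt,d,q,[ "%.3f %.3f"%(min(clear(M,p+d*k,FING),clear(M,p+d*k,BODY)),leafd(M,p+d*k,.33,FING)) for k in(0,.25,.5,.75,1)],[r.inverse_kinematics(W(p+d*k),rv(M)) is not None for k in(0,.25,.5,.75)])
E
```

```text
-0.03 [-0.06  0.12  0.  ] [-1.127  0.631  0.227  2.375  1.296  0.665  0.255] ['0.014 0.007', '0.014 0.019', '0.014 0.031', '0.014 0.043', '0.014 0.063'] [True, True, True, True]
-0.03 [-0.04  0.1   0.  ] [-1.086  0.635  0.265  2.382  1.374  0.629  0.242] ['0.014 0.007', '0.014 0.015', '0.014 0.023', '0.014 0.031', '0.014 0.040'] [True, True, True, True]
-0.03 [-0.06  0.12  0.02] [-1.094  0.572  0.189  2.377  1.259  0.708  0.321] ['0.014 0.007', '0.019 0.016', '0.024 0.025', '0.029 0.035', '0.034 0.057'] [True, True, True, True]
-0.03 [-0.06  0.1   0.  ] [-1.105  0.627  0.236  2.409  1.363  0.649  0.207] ['0.014 0.007', '0.014 0.019', '0.014 0.031', '0.014 0.043', '0.014 0.056'] [True, True, True, True]
-0.03 [-0.1   0.16  0.12] [-1.073  0.321  0.001  2.329  0.976  0.968  0.596] ['0.014 0.007', '0.044 0.012', '0.054 0.045', '0.057 0.087', '0.079 0.138'] [True, True, True, True]
-0.03 [-0.06  0.06  0.  ] None ['0.014 0.007', '0.014 0.019', '0.014 0.031', '0.014 0.043', '0.014 0.055'] [True, False, False, False]
-0.015 [-0.06  0.12  0.  ] [-1.137  0.635  0.214  2.349  1.251  0.681  0.28
[... 1342 characters left out ...]
rue]
0 [-0.06  0.12  0.02] [-1.116  0.585  0.168  2.323  1.182  0.74   0.373] ['0.014 0.007', '0.019 0.016', '0.024 0.025', '0.027 0.046', '0.034 0.074'] [True, True, True, True]
0 [-0.06  0.1   0.  ] [-1.134  0.634  0.218  2.358  1.266  0.676  0.277] ['0.014 0.007', '0.014 0.019', '0.014 0.031', '0.014 0.045', '0.014 0.068'] [True, True, True, True]
0 [-0.1   0.16  0.12] [-1.097  0.354 -0.007  2.271  0.943  0.997  0.608] ['0.014 0.007', '0.044 0.012', '0.034 0.050', '0.057 0.101', '0.088 0.154'] [True, True, True, True]
0 [-0.06  0.06  0.  ] [-1.055  0.62   0.196  2.424  1.406  0.668  0.178] ['0.014 0.007', '0.014 0.019', '0.014 0.031', '0.014 0.043', '0.014 0.055'] [True, True, True, True]
```

```bash
sed -i 's/yt=-.03)/yt=-.01)/' h.py
python3 - <<'E'
from h import *
np.set_printoptions(precision=3,suppress=True)
M,p=pose(.33,.8,.12,.010)
r.move_to(W(p+[-.1,.16,.12]),rv(M))
r.move_linear(W(p+[-.06,.12,0.01]),feed=.2)
print(r.move_linear(W(p),feed=.12,threshold=8)); o=r.observe();print(o["time"],o["eef_pos"],W(p),o["force"],o["width"],o["joint_positions"])
S=r.grab_frame("scene")
a=cv2.resize(S["img"][130:260,260:390],None,fx=4,fy=4,interpolation=2); cv2.imwrite("pics/u1.png",a[...,::-1])
E
```

```text
False
5.0917 [0.473 0.041 0.04 ] [0.473 0.04  0.04 ] [ 0.156  0.027 -0.106] 0.0004898831023608519 [-0.813  0.621  0.216  2.425  1.702  0.628  0.127]
```

View pics/u1.png

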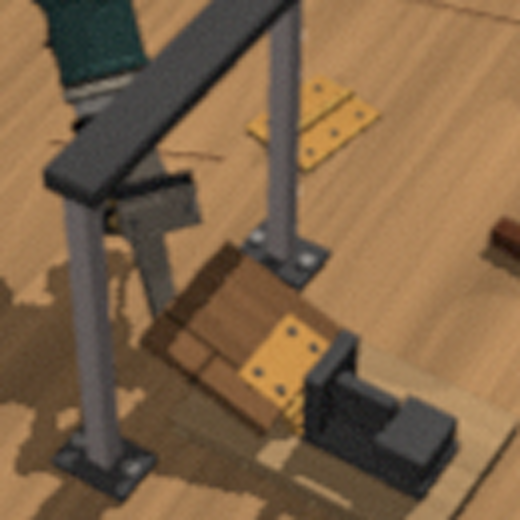

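The fingers are tucked under the free edge (crop ~(160,310)) with no contact force yet. Next I'll lift in steps.

Run:
```python
from h import *
np.set_printoptions(precision=3,suppress=True)
wp=[(.42,.8,.12),(.6,.75,.118),(.8,.65,.115),(1.0,.55,.11),(1.2,.5,.105),(1.35,.45,.105)]
P=[pose(*w) for w in wp]
print([r.inverse_kinematics(W(p),rv(M)) is not None for M,p in P],[round(min(clear(M,p,FING),clear(M,p,BODY)),3) for M,p in P])
for w,(M,p) in zip(wp,P):
    try: hit=r.move_linear(W(p),feed=.08,frame=rv(M),threshold=30)
    except r.MotionError as e: print(w,e);break
    o=r.observe(); print(w,hit,round(o["time"],2),o["eef_pos"],W(p),o["force"],o["moment"])
    if hit: break
S=r.grab_frame("scene")
a=cv2.resize(S["img"][130:260,260:390],None,fx=4,fy=4,interpolation=2); cv2.imwrite("pics/u2.png",a[...,::-1])
```

```text
[True, True, True, True, True, True] [np.float64(0.036), np.float64(0.052), np.float64(0.046), np.float64(0.037), np.float64(0.024), np.float64(0.014)]
(0.42, 0.8, 0.12) False 5.57 [0.477 0.04  0.062] [0.478 0.04  0.062] [-2.873  0.776 -0.209] [ 0.601  0.921 -0.116]
(0.6, 0.75, 0.118) False 6.04 [0.486 0.04  0.087] [0.486 0.04  0.087] [-2.24  -0.436 -0.266] [ 0.556  0.988 -0.24 ]
(0.8, 0.65, 0.115) False 6.5 [0.5   0.04  0.107] [0.5   0.04  0.107] [-2.029 -0.601 -1.536] [ 0.587  0.964 -0.365]
(1.0, 0.55, 0.11) False 6.92 [0.517 0.039 0.121] [0.517 0.04  0.121] [-2.313 -0.599 -1.74 ] [ 0.605  1.067 -0.56 ]
(1.2, 0.5, 0.105) False 7.36 [0.537 0.039 0.132] [0.537 0.039 0.131] [-0.199 -1.087 -0.343] [ 0.571  0.822 -0.212]
(1.35, 0.45, 0.105) False 7.72 [0.553 0.039 0.139] [0.553 0.038 0.139] [-1.059 -0.14  -1.933] [ 0.785  1.089 -0.29 ]
```

View pics/u2.png

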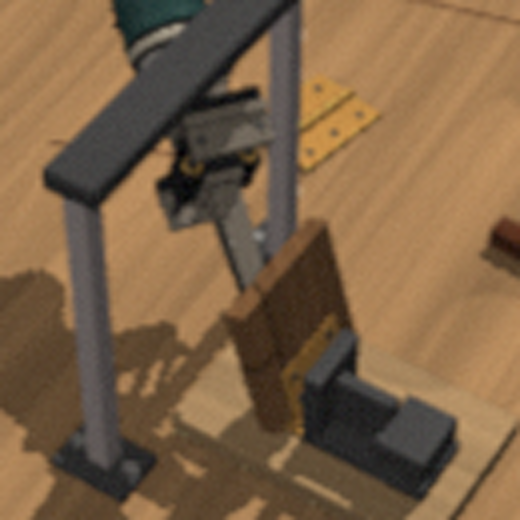

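The leaf is nearly upright at about 1.35, with the fingers on its front face. Now a slow force-limited press.

Run:
```python
from h import *
np.set_printoptions(precision=3,suppress=True)
for w in[(1.45,.4,.103)]+[(1.5+.05*i,.35,.10) for i in range(9)]:
    M,p=pose(*w)
    try: hit=r.move_linear(W(p),feed=.03,frame=rv(M),threshold=11)
    except r.MotionError as e: print(w,e);break
    o=r.observe(); f=o["force"]; print(w,hit,round(o["time"],2),o["eef_pos"],W(p),f,round(-f@X,2),round(min(clear(M,p,FING),clear(M,p,BODY)),3))
    if hit or -f@X>11: break
S=r.grab_frame("scene");T=r.grab_frame("top")
a=cv2.resize(S["img"][140:260,280:390],None,fx=4,fy=4,interpolation=2);b=cv2.resize(T["img"][145:240,260:350],None,fx=4,fy=4,interpolation=2)
c=np.zeros((480,800,3),np.uint8);c[:480,:440]=a;c[:380,440:800]=b
cv2.imwrite("pics/u3.png",c[...,::-1])
```

```text
(1.45, 0.4, 0.103) False 8.32 [0.565 0.038 0.141] [0.564 0.038 0.141] [-2.869 -0.339  1.808] 2.85 0.007
(1.5, 0.35, 0.1) False 8.7 [0.571 0.038 0.139] [0.571 0.038 0.139] [-3.76   0.482  0.806] 3.78 0.004
(1.55, 0.35, 0.1) False 9.05 [0.576 0.038 0.14 ] [0.576 0.038 0.14 ] [-2.117 -1.09   0.295] 2.06 0.001
(1.6, 0.35, 0.1) False 9.4 [0.582 0.037 0.141] [0.582 0.037 0.141] [-2.511 -0.758 -2.189] 2.47 0.0
(1.65, 0.35, 0.1) False 9.75 [0.588 0.037 0.142] [0.588 0.037 0.142] [-3.012 -0.251 -1.773] 3.0 0.0
(1.7, 0.35, 0.1) True 9.97 [0.591 0.036 0.141] [0.594 0.037 0.142] [-0.44  -0.658  1.051] 0.41 0.0
```

View pics/u3.png

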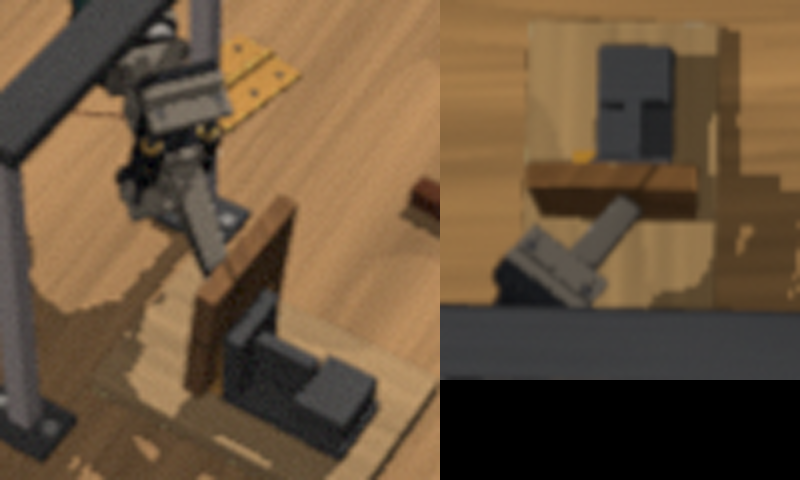

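The leaf appears to rest on the block (top crop, leaf back edge at about (620,165)). The stop was a transient, so I'll press in small increments and watch the steady force.

Run:
```python
from h import *
np.set_printoptions(precision=3,suppress=True)
p0=r.observe()["eef_pos"]
for i in range(1,9):
    hit=r.move_linear(p0+X*.001*i,feed=.01,threshold=14); r.hold(.1)
    o=r.observe(); f=o["force"]; print(i,hit,round(o["time"],2),o["eef_pos"],f,round(-f@X,2),o["moment"])
    if -f@X>13: break
r.hold(.3); print(r.observe()["force"])
T=r.grab_frame("top");cv2.imwrite("pics/t_press.png",T["img"][...,::-1])
```

```text
1 False 10.53 [0.591 0.036 0.141] [-4.565 -0.595  0.219] 4.53 [ 0.694  0.914 -0.223]
2 False 10.88 [0.592 0.035 0.14 ] [-7.814 -2.114  0.838] 7.7 [ 0.623  0.904 -0.293]
3 False 11.23 [0.592 0.035 0.14 ] [-10.734  -1.386   0.177] 10.65 [ 0.632  1.013 -0.441]
4 False 11.58 [0.593 0.034 0.14 ] [-11.912  -3.278   0.781] 11.73 [ 0.573  0.987 -0.479]
5 False 11.93 [0.593 0.034 0.14 ] [-17.32   -2.903   2.529] 17.15 [ 0.488  0.886 -0.649]
[-16.821  -3.614   1.608]
```

Force rises steadily to about 17 N at the leaf, which is about 18 N on the block and below its sliding limit. Next I'll retreat, clear the arm and measure the leaf and saddle.

Run:
```python
from h import *
np.set_printoptions(precision=3,suppress=True)
o=r.observe(); r.move_linear(o["eef_pos"]-X*.02,feed=.06)
for w in((1.2,.5,.105),(.8,.65,.115)):
    M,p=pose(*w,gap=.004); r.move_linear(W(p),feed=.2,frame=rv(M))
M,p=pose(.33,.8,.12,.01)
r.move_linear(W(p+[-.08,.16,.08]),feed=.25,frame=rv(M))
r.move_gripper(.092,15)
c=np.radians(-68)
cand=[]
for a in(c,c+np.pi):
    q=r.inverse_kinematics([.40,-.30,.42],down(a)); print(q)
    if q is not None: cand.append((abs(q[6]),a))
a=min(cand)[1]; print("a",a)
try: r.move_to([.33,.3,.45],down(a+.9))
except r.MotionError as e: print(e); r.move_to([.38,.3,.45],down(a+np.pi/2))
r.move_to([.40,-.30,.42],down(a))
o=r.observe();print(o["time"],o["eef_pos"],o["joint_positions"])
S=r.grab_frame("scene");T=r.grab_frame("top")
cv2.imwrite("pics/s4.png",S["img"][...,::-1]);cv2.imwrite("pics/t4.png",T["img"][...,::-1])
a=cv2.resize(S["img"][140:260,280:390],None,fx=4,fy=4,interpolation=2);b=cv2.resize(T["img"][145:240,260:350],None,fx=4,fy=4,interpolation=2)
c=np.zeros((480,800,3),np.uint8);c[:480,:440]=a;c[:380,440:800]=b
cv2.imwrite("pics/u4.png",c[...,::-1])
```

```text
[-0.455  0.049  1.101  1.751 -0.044  1.368 -0.533]
[-0.068  0.046  0.683  1.737 -0.03   1.368  2.575]
a -1.1868238913561442
19.45 [ 0.401 -0.299  0.42 ] [-1.109 -0.293  1.481  1.757  0.296  1.418 -0.864]
```

View pics/u4.png

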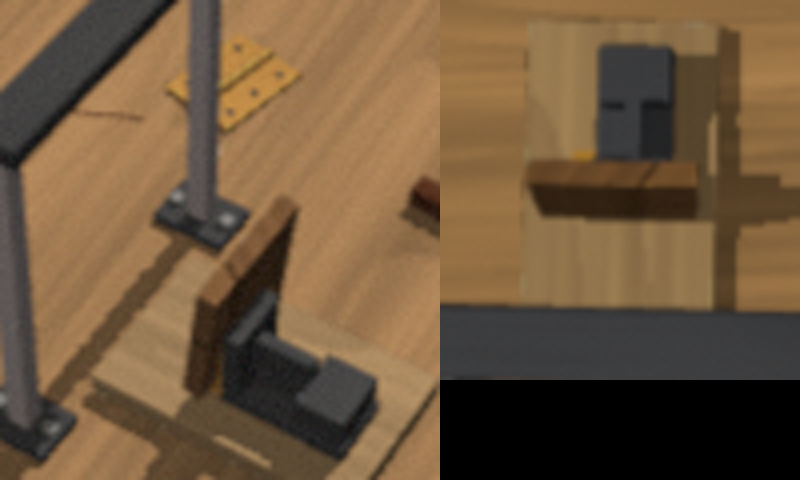

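The leaf stands against the block at crop (248,300) in the scene view; in the top view its top edge runs from (530,175) to (697,175). I'll measure the top edge and tilt, re-measure the saddle, and get the elbow into a better posture.

Run:
```python
from h import *
np.set_printoptions(precision=4,suppress=True)
r.movej([.62,.05,0,1.75,0,1.34,-.55])
o=r.observe();print(o["time"],o["eef_pos"],o["tcp_rot"])
S=r.grab_frame("scene");T=r.grab_frame("top")
t=lambda u,v:((u-440+.5)/4-.5+260,(v+.5)/4-.5+145)
s=lambda u,v:((u+.5)/4-.5+280,(v+.5)/4-.5+140)
tojig=lambda P:JM.T@(P-H)
print("top view",*[tojig(onz(T,t(*p),.163)) for p in((527,161),(697,162),(697,187),(530,186))])
print("scene",*[tojig(onz(S,s(*p),.163)) for p in((298,203),(214,310),(198,294),(281,195))])
print("bar check",tojig(np.array([.504,.0405,0])))
# brightness profile of the leaf's top edge, columns 290-315, top view
g=cv2.cvtColor(T["img"],cv2.COLOR_RGB2GRAY).astype(int); print(g[180:202,287:292].mean(1),g[180:202,314:319].mean(1))
b=T["img"][220:252,412:452];print(red(T["img"])[215:255,405:455].sum())
for f,w in((T,(405,215,455,255)),(S,(210,270,260,325))):
    m=red(f["img"]);k=np.zeros_like(m);k[w[1]:w[3],w[0]:w[2]]=1;m*=k
    ys,xs=np.nonzero(m); print(len(xs),xs.mean(),ys.mean())
```

```text
21.3833 [ 0.3768 -0.3098  0.4076] [3.0771 0.6257 0.0021]
top view [0.0187 0.0584 0.163 ] [ 0.0203 -0.0596  0.163 ] [ 0.0028 -0.0599  0.163 ] [0.0013 0.0558 0.163 ]
scene [0.0188 0.0617 0.163 ] [ 0.0211 -0.0621  0.163 ] [ 0.0032 -0.0557  0.163 ] [0.0037 0.0617 0.163 ]
bar check [-0.1091  0.      0.    ]
[121.6 121.  119.4 117.8 104.4  80.2  74.8  75.8  76.8  77.4  69.4  48.6
  37.4  36.   35.4  35.2  35.   36.2  49.4  87.6 116.  118.8] [ 38.8  39.2  39.2  41.2  49.   67.   79.2  80.4  81.4  82.2  81.   67.2
  40.4  37.4  37.6  36.   36.2  37.4  39.2  51.   86.2 113.8]
83
83 432.65060240963857 235.6867469879518
111 231.47747747747746 292.7927927927928
```

Both views agree: the leaf's top edge is centred at jig x ≈ 0.011, so θ ≈ 1.66. I'll first squeeze the fin across its 16 mm to centre the saddle, then grip it lengthwise so the gripper's narrow side faces the bar.

Run:
```python
from h import *
np.set_printoptions(precision=3,suppress=True)
c=np.array([.482,-.341,0]); q0=r.observe()["joint_positions"]
def best(p,a):
    L=[(np.abs(q-q0).max(),b) for b in(a,a+np.pi) if (q:=r.inverse_kinematics(p,down(b))) is not None]
    print(L); return min(L)[1]
a1=best(c+Z*.15,np.radians(22)); r.move_to(c+Z*.15,down(a1))
print(r.move_linear(c+Z*.072,feed=.15,threshold=6))
r.move_gripper(0.0,5); o=r.observe(); print(o["time"],o["width"],o["grip_force"],o["force"])
r.move_gripper(.092)
r.move_linear(c+Z*.13,feed=.25)
a2=best(c+Z*.13,np.radians(-68)); r.move_to(c+Z*.13,down(a2))
print(r.move_linear(c+Z*.0715,feed=.15,threshold=6))
r.move_gripper(0.0,25); o=r.observe(); print(o["time"],o["width"],o["grip_force"],o["eef_pos"],o["joint_positions"])
T=r.grab_frame("top");S=r.grab_frame("scene");cv2.imwrite("pics/s5.png",cv2.resize(S["img"][210:340,180:300],None,fx=4,fy=4,interpolation=2)[...,::-1])
open("a2","w").write(str(a2))
```

```text
[(np.float64(1.4326441855198504), np.float64(0.3839724354387525)), (np.float64(1.6040283789702516), np.float64(3.5255650890285457))]
False
24.5667 0.015697808632111423 4.999934881925583 [-0.375 -0.573 -0.227]
[(np.float64(0.5227226833386054), np.float64(-1.1868238913561442)), (np.float64(2.7942169709149525), np.float64(1.954768762233649))]
False
28.6167 0.04981819019086457 25.00039279460907 [ 0.482 -0.341  0.072] [ 0.382  0.581  0.231  1.874 -0.195  0.708 -0.462]
```

View pics/s5.png

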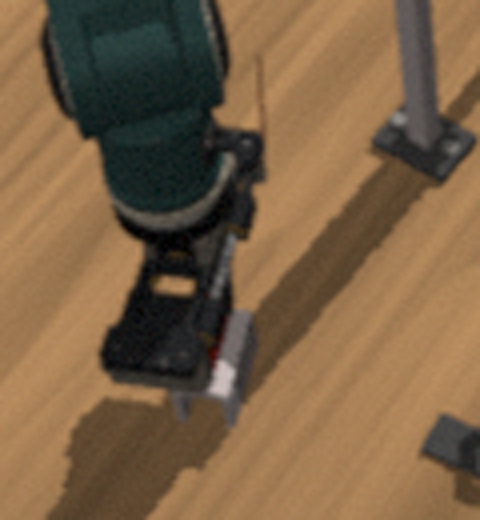

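The grip widths match the fin (15.7 and 49.8 mm). Next I'll carry the saddle round the bar's right end and lower it along the leaf's axis.

```bash
cat >> h.py <<'E'
TH=1.658; U=np.array([-np.cos(TH),0,np.sin(TH)]); TOP=np.array([.0112,-.0005,.034+.13*np.sin(TH)])
MP=np.c_[np.cross([0,-1,0],-U),[0,-1,0],-U]
def seat(d): return W(TOP+U*(.0335+d))
E
python3 - <<'E'
from h import *
np.set_printoptions(precision=3,suppress=True)
o=r.observe(); r.move_linear(o["eef_pos"]+Z*.25,feed=.25); print(r.observe()["force"],r.observe()["width"])
r.move_to(seat(.10)-Y*.22,rv(MP))
r.move_linear(seat(.06),feed=.2)
o=r.observe(); print(o["time"],o["eef_pos"],seat(.06),o["joint_positions"],o["force"],o["width"])
T=r.grab_frame("top");S=r.grab_frame("scene")
a=cv2.resize(S["img"][130:260,280:390],None,fx=4,fy=4,interpolation=2);b=cv2.resize(T["img"][145:240,260:350],None,fx=4,fy=4,interpolation=2)
c=np.zeros((520,800,3),np.uint8);c[:520,:440]=a;c[:380,440:800]=b
cv2.imwrite("pics/u6.png",c[...,::-1])
E
```

```text
[-0.66  -0.116 -1.776] 0.04963649242248547
31.9917 [0.632 0.032 0.257] [0.632 0.034 0.257] [-0.241  0.465  0.201  1.565 -0.105  1.209 -1.638] [ 0.685 -0.029 -1.244] 0.04962507374386201
```

View pics/u6.png

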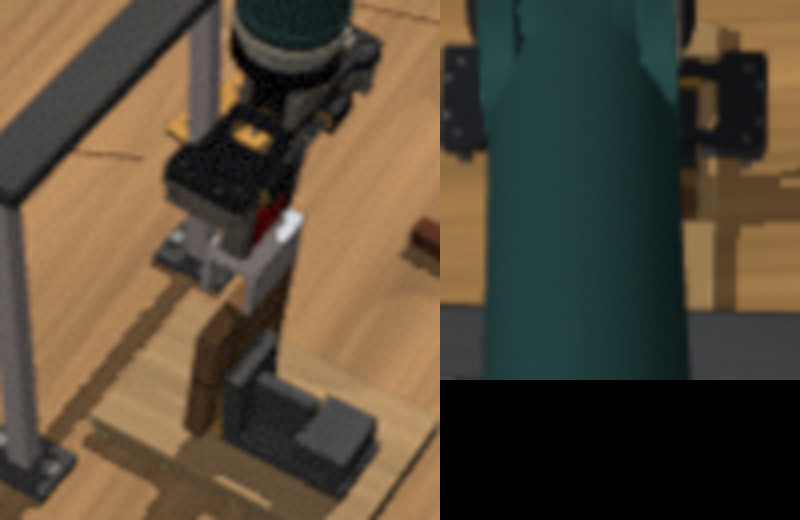

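The saddle hangs aligned above the leaf, with near-end leg feet at crop ~(207,290) and (250,312). I'll check that numerically, then lower with a force guard.

Run:
```python
from h import *
np.set_printoptions(precision=4,suppress=True)
S=r.grab_frame("scene"); s=lambda u,v:((u+.5)/4-.5+280,(v+.5)/4-.5+130)
F=[JM.T@(onz(S,s(*p),.185)-H) for p in((207,290),(250,312))]; m=(F[0]+F[1])/2
print(F,"mid",m,"expect",TOP+U*.022)
if abs(m[0]-(TOP+U*.022)[0])<.004:
    h1=r.move_linear(seat(.01),feed=.06,threshold=5); o=r.observe(); print(h1,o["time"],o["eef_pos"],seat(.01),o["force"])
    if not h1:
        h2=r.move_linear(seat(-.004),feed=.02,threshold=5); o=r.observe(); print(h2,o["time"],o["eef_pos"],seat(0),o["force"],o["width"])
```

```text
[array([-0.0041, -0.0324,  0.185 ]), array([ 0.0334, -0.0333,  0.185 ])] mid [ 0.0146 -0.0328  0.185 ] expect [ 0.0131 -0.0005  0.1854]
False 33.125 [0.6283 0.0337 0.2073] [0.6279 0.0338 0.2068] [ 0.195   0.0085 -1.9999]
True 33.6583 [0.6271 0.0338 0.197 ] [0.6271 0.0338 0.1969] [-1.0488  1.2615  3.8677] 0.05020175256283144
```

It seated at the predicted height. Next: release, withdraw and check.

Run:
```python
from h import *
np.set_printoptions(precision=4,suppress=True)
r.move_gripper(.08); r.move_linear(r.observe()["eef_pos"]+JM@U*.11,feed=.15)
r.move_linear(r.observe()["eef_pos"]-Y*.25+Z*.08,feed=.25); r.hold(.3)
o=r.observe(); print(o["time"],o["eef_pos"],o["force"])
T=r.grab_frame("top");S=r.grab_frame("scene"); cv2.imwrite("pics/s7.png",S["img"][...,::-1]);cv2.imwrite("pics/t7.png",T["img"][...,::-1])
a=cv2.resize(S["img"][140:260,280:390],None,fx=4,fy=4,interpolation=2);b=cv2.resize(T["img"][145:240,260:350],None,fx=4,fy=4,interpolation=2)
c=np.zeros((480,800,3),np.uint8);c[:480,:440]=a;c[:380,440:800]=b
cv2.imwrite("pics/u7.png",c[...,::-1])
```

```text
36.65 [ 0.6232 -0.2154  0.3844] [-0.1275 -0.0521 -0.3359]
```

View pics/u7.png

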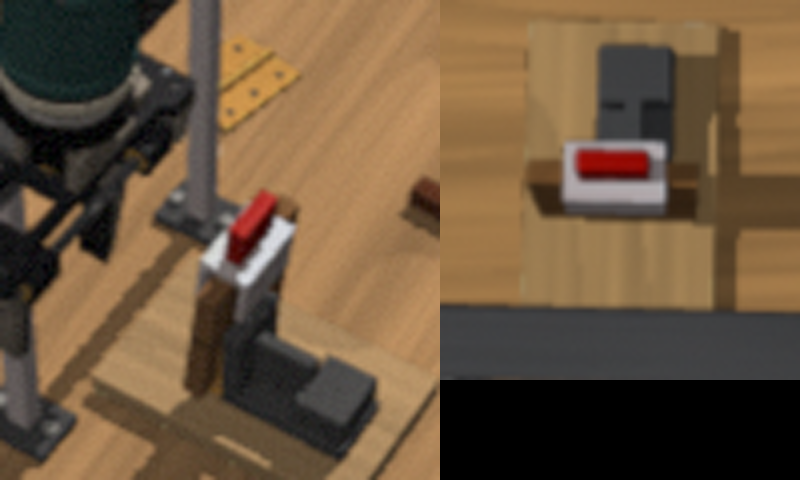

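The saddle sits fully down and centred on the leaf: red fin at top-crop (612,164), web from 563 to 667 against the leaf's 527–697. The leaf and block haven't moved, so I'm handing in.

```bash
python3 -c "
from station import r
print(r.sign_off())"
```

```text
the job is handed in; nothing more can be done
None
```

The job is handed in at about 37 s of the 59 s limit: the leaf is pressed home against the block with about 18 N at the block, which did not visibly move, and the saddle hangs fully down at the middle of the leaf's top edge, leaning back with the leaf by about 5°.

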